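# Scrub the stained glass vessel with the brush that fits

### The job

One of the three glass vessels in the blue washing rack has a dried rust-orange stain on its bottom. Take the one brush whose head fits that vessel's bore and scrub the vessel where it stands, at least three times right down to the bottom and up again in strokes of more than half its depth, without forcing the brush on the glass; then stand the brush back upright in its own stand. Leave the two clean vessels, the other brushes and everything else on the bench as they are.

Things in the scene. Friction and masses are not known exactly. Their poses are not given: they have to be found in the camera images.
- stain: dried rust-orange deposit, a low round crust 29 mm across and 11 mm high at the centre of the inside floor of one of the three vessels: it tells which vessel is dirty. Only a stain: the brush passes through it and it does not disappear. Origin at its underside on the vessel's inside floor
- rack: blue washing rack fixed to the table, 92 by 268 mm, three equal compartments in a row along its y (centres 88 mm apart, the middle one at the origin), floor 4 mm thick, rails 40 mm high. Origin at the centre of its underside, z up. Which vessel stands in which compartment varies, and so does which is stained
- beaker: clear glass beaker 110 mm high, 76 mm across outside and 71 mm inside, about 160 g; walls 2.5 mm, inside floor 6 mm above its underside. Stands upright in one of the rack's compartments. Origin at the centre of its underside, z up along its axis. Loose
- jar: clear glass gas jar with a wide round foot (76 mm) and a ground rim (67 mm), 120 mm high, 55 mm across outside and 50 mm inside, about 170 g; walls 2.5 mm, inside floor 6 mm above its underside. Stands upright in one of the rack's compartments. Origin at the centre of its underside, z up along its axis. Loose
- cylinder: clear glass measuring cylinder on a white six-sided foot (about 75 mm), with white graduation marks, 125 mm high, 37 mm across outside and 32 mm inside, about 120 g; walls 2.5 mm, inside floor 6 mm above its underside. Stands upright in one of the rack's compartments. Origin at the centre of its underside, z up along its axis. Loose
- brush_wide: wide washing brush, about 110 g, 200 mm long, upright, head down, in its own stand at the start: bristle head 69 mm across, 80 mm long, of which only the middle 52 mm across is hard (outer bristles give way); bare steel wire; round wooden handle 20 mm across, 142 to 198 mm from the tip. Origin at the tip (centre of the head's end), +z towards the handle. Fits the bore of 71 mm across (the beaker)
- brush_medium: medium washing brush, about 85 g, 200 mm long, upright, head down, in its own stand at the start: bristle head 48 mm across, 80 mm long, of which only the middle 34 mm across is hard (outer bristles give way); bare steel wire; round wooden handle 20 mm across, 142 to 198 mm from the tip. Origin at the tip (centre of the head's end), +z towards the handle. Fits the bore of 50 mm across (the gas jar)
- brush_slim: slim washing brush, about 65 g, 200 mm long, upright, head down, in its own stand at the start: bristle head 30 mm across, 80 mm long, of which only the middle 18 mm across is hard (outer bristles give way); bare steel wire; round wooden handle 20 mm across, 142 to 198 mm from the tip. Origin at the tip (centre of the head's end), +z towards the handle. Fits the bore of 32 mm across (the measuring cylinder)
- stand_wide: white round cup on a grey round foot 80 mm across, the stand of brush_wide; fixed to the table; 70 mm high, 64 mm across inside, inside floor 6 mm above the table. Origin at the centre of its underside on the table, z up
- stand_medium: white round cup on a grey round foot 80 mm across, the stand of brush_medium; fixed to the table; 70 mm high, 46 mm across inside, inside floor 6 mm above the table. Origin at the centre of its underside on the table, z up
- stand_slim: white round cup on a grey round foot 80 mm across, the stand of brush_slim; fixed to the table; 70 mm high, 30 mm across inside, inside floor 6 mm above the table. Origin at the centre of its underside on the table, z up
- wash_bottle: white plastic wash bottle with a blue cap and bent spout, 74 mm across, 215 mm high, a bystander beyond the rack
- round_flask: stoppered glass round-bottom flask sitting in a cork ring, 84 mm across, 134 mm high, a bystander
- glove_box: white and blue carton, 120 by 230 by 70 mm, a bystander
- spatula: flat green plastic spatula, 155 mm long, 5 mm thick, lying on the table, a bystander
- goggles: clear safety goggles, 150 mm wide, 50 mm high, a bystander
Things that resemble listed ones, but are neither listed nor needed, are in the scene too. Leave any pink look-alike of the brush_slim alone.

How it is judged (in metres and radians):
On the way, in this order (a step that is already met when the one before it is completed fails the run):
1. the fitting brush is at the bottom of the stained vessel (tip within 10 mm of the inside floor), first time (((horizontal distance between stain and beaker below 0.03 m and horizontal distance between brush_wide and beaker below 0.022 m and z of brush_wide in the frame of beaker below 0.016 m) or (horizontal distance between stain and jar below 0.03 m and horizontal distance between brush_medium and jar below 0.016 m and z of brush_medium in the frame of jar below 0.016 m) or (horizontal distance between stain and cylinder below 0.03 m and horizontal distance between brush_slim and cylinder below 0.012 m and z of brush_slim in the frame of cylinder below 0.016 m))), for 0.05 s.
2. it is drawn up inside the stained vessel (tip at least 50 mm above the inside floor, below the rim), first time (((horizontal distance between stain and beaker below 0.03 m and horizontal distance between brush_wide and beaker below 0.022 m and z of brush_wide in the frame of beaker between 0.056 and 0.11 m) or (horizontal distance between stain and jar below 0.03 m and horizontal distance between brush_medium and jar below 0.016 m and z of brush_medium in the frame of jar between 0.056 and 0.12 m) or (horizontal distance between stain and cylinder below 0.03 m and horizontal distance between brush_slim and cylinder below 0.012 m and z of brush_slim in the frame of cylinder between 0.056 and 0.125 m))), for 0.05 s.
3. the fitting brush is at the bottom of the stained vessel (tip within 10 mm of the inside floor), second time (((horizontal distance between stain and beaker below 0.03 m and horizontal distance between brush_wide and beaker below 0.022 m and z of brush_wide in the frame of beaker below 0.016 m) or (horizontal distance between stain and jar below 0.03 m and horizontal distance between brush_medium and jar below 0.016 m and z of brush_medium in the frame of jar below 0.016 m) or (horizontal distance between stain and cylinder below 0.03 m and horizontal distance between brush_slim and cylinder below 0.012 m and z of brush_slim in the frame of cylinder below 0.016 m))), for 0.05 s.
4. it is drawn up inside the stained vessel (tip at least 50 mm above the inside floor, below the rim), second time (((horizontal distance between stain and beaker below 0.03 m and horizontal distance between brush_wide and beaker below 0.022 m and z of brush_wide in the frame of beaker between 0.056 and 0.11 m) or (horizontal distance between stain and jar below 0.03 m and horizontal distance between brush_medium and jar below 0.016 m and z of brush_medium in the frame of jar between 0.056 and 0.12 m) or (horizontal distance between stain and cylinder below 0.03 m and horizontal distance between brush_slim and cylinder below 0.012 m and z of brush_slim in the frame of cylinder between 0.056 and 0.125 m))), for 0.05 s.
5. the fitting brush is at the bottom of the stained vessel (tip within 10 mm of the inside floor), third time (((horizontal distance between stain and beaker below 0.03 m and horizontal distance between brush_wide and beaker below 0.022 m and z of brush_wide in the frame of beaker below 0.016 m) or (horizontal distance between stain and jar below 0.03 m and horizontal distance between brush_medium and jar below 0.016 m and z of brush_medium in the frame of jar below 0.016 m) or (horizontal distance between stain and cylinder below 0.03 m and horizontal distance between brush_slim and cylinder below 0.012 m and z of brush_slim in the frame of cylinder below 0.016 m))), for 0.05 s.
6. it is drawn up inside the stained vessel (tip at least 50 mm above the inside floor, below the rim), third time (((horizontal distance between stain and beaker below 0.03 m and horizontal distance between brush_wide and beaker below 0.022 m and z of brush_wide in the frame of beaker between 0.056 and 0.11 m) or (horizontal distance between stain and jar below 0.03 m and horizontal distance between brush_medium and jar below 0.016 m and z of brush_medium in the frame of jar between 0.056 and 0.12 m) or (horizontal distance between stain and cylinder below 0.03 m and horizontal distance between brush_slim and cylinder below 0.012 m and z of brush_slim in the frame of cylinder between 0.056 and 0.125 m))), for 0.05 s.
At the end, for the whole second after the job is handed in: Every brush stands in its own stand, released and at rest: tip within 15 mm of the stand's axis and under 16 mm above the table, within 0.3 rad of upright. The vessels stand upright (0.1 rad) within 20 mm, the bystanders within 30 mm of where they were (horizontal distance between brush_wide and stand_wide below 0.015 m and height (world z) of each of brush_wide, brush_medium, brush_slim below 0.016 m and angle between each of brush_wide, brush_medium, brush_slim's own z axis and vertical below 0.3 rad and linear speed of each of brush_wide, beaker, brush_medium, jar, brush_slim, cylinder below 0.02 m/s and distance of each of beaker, jar, cylinder from where it was at the start of the episode below 0.02 m and angle between each of beaker, jar, cylinder's own z axis and vertical below 0.1 rad and horizontal distance between brush_medium and stand_medium below 0.015 m and horizontal distance between brush_slim and stand_slim below 0.015 m and distance of each of wash_bottle, round_flask, glove_box, spatula, goggles from where it was at the start of the episode below 0.03 m); the robot touches nothing.
It fails at once if a brush goes into a clean vessel, or a brush of the wrong size into any vessel ((horizontal distance between brush_wide and beaker below 0.03 m and z of brush_wide in the frame of beaker below 0.1 m and horizontal distance between stain and beaker above 0.03 m) or (horizontal distance between brush_medium and beaker below 0.03 m and z of brush_medium in the frame of beaker below 0.1 m) or (horizontal distance between brush_slim and beaker below 0.03 m and z of brush_slim in the frame of beaker below 0.1 m) or (horizontal distance between brush_wide and jar below 0.02 m and z of brush_wide in the frame of jar below 0.11 m) or (horizontal distance between brush_medium and jar below 0.02 m and z of brush_medium in the frame of jar below 0.11 m and horizontal distance between stain and jar above 0.03 m) or (horizontal distance between brush_slim and jar below 0.02 m and z of brush_slim in the frame of jar below 0.11 m) or (horizontal distance between brush_wide and cylinder below 0.014 m and z of brush_wide in the frame of cylinder below 0.115 m) or (horizontal distance between brush_medium and cylinder below 0.014 m and z of brush_medium in the frame of cylinder below 0.115 m) or (horizontal distance between brush_slim and cylinder below 0.014 m and z of brush_slim in the frame of cylinder below 0.115 m and horizontal distance between stain and cylinder above 0.03 m)).
It fails at once if a vessel is tipped by more than 0.35 rad or shifted or lifted by more than 40 mm (angle between any of beaker, jar, cylinder's own z axis and vertical above 0.35 rad or distance of any of beaker, jar, cylinder from where it was at the start of the episode above 0.04 m).
It fails at once if a brush is pressed on a vessel with more than 40 N (contact force between any of brush_wide, brush_medium, brush_slim and beaker above 40 N or contact force between any of brush_wide, brush_medium, brush_slim and jar above 40 N or contact force between any of brush_wide, brush_medium, brush_slim and cylinder above 40 N).
It fails at once if a bystander is shifted by more than 50 mm (distance of any of wash_bottle, round_flask, glove_box, spatula, goggles from where it was at the start of the episode above 0.05 m).
It also fails if it takes over 64 s, if anything falls off the work surface, if the arm or the gripper's body presses on something with over 40 N, if the wrist force passes 120 N, or if a joint passes its speed limit or range.

### The arm

A 7-joint arm with a two-finger parallel gripper is mounted at the origin on the work surface. World frame = base frame: x ahead of the robot, y to its left, z up, the work surface at z = 0. Lengths are in m, angles in degrees, forces in N, time in s.
With the tool pointing down it reaches from about 0.4 to 0.85 m from the base axis. Payload 4.4 kg.
Tool frame: the origin (TCP) lies at the very end of the fingers, on their centre line; the grasp point (between the pads) lies 19 mm behind it; z points along the fingers, y is the line along which they close (so a half turn about z gives the same grasp; the last joint's range is limited). The gripper opens to 94 mm and grips with 3 to 60 N. Pads are 16 mm wide; open, the fingers measure 119 mm over their backs; the gripper's body (75 mm by 177 mm) begins 78 mm behind the grasp point.
Start: joints at [-3.77, 36.005, 2.206, 86.941, -1.547, 57.084, -1.146], TCP at [0.65, 0, 0.205] pointing down, gripper open.
Joint ranges: [-175.42, 175.42], [-21.48, 121.26], [-71.46, 75.88], [10.55, 141.38], [-63.04, 243.04], [13.31, 113.54], [-168.57, 168.57]. Speed limits (degrees/s): [147.25, 147.25, 180, 180, 180, 180, 180].

### API

Orientations are given as [roll, pitch, yaw] about the fixed x, y, z axes, in that order (R = Rz(yaw) Ry(pitch) Rx(roll)).
In Python, from cell import status, viewer, order gives the robot as it stands.
- The arm moves only by the tool send_rows, never from a script. Its argument "motion" is a list of rows, each a list of 3 entries, a list of its own where there are three numbers: the turn, a rotation vector about the tool's x, y, z in rad, then the shift along the tool's x, y, z in cm, then the finger opening in cm, from 0 to 9.4. In form: [[[rx, ry, rz], [x, y, z], grip], ...]. A call has exactly 10 rows; each row is the pose to reach, as a shift and turn from the pose commanded when the call began, along the tool's axes at that moment; what a row does not reach only later rows make up. A row lasts 1/8 s, in which the tool goes at most 62.5 mm and 10.7 degrees, less where a joint would pass 70% of its speed; a pose out of reach is approached as far as the arm can. A call with a gripper value outside its range is refused whole. The fingers move at their own pace and stop on an object; "squeeze" is the grip in N (left out, the last holds). Time passes only in rows, so rows that repeat a pose let the fingers close, or fill a call up. It gives the time, the measured TCP pose, the force, the opening and the grip force at its end, in the units of the state.
- status.observe(): the state, without advancing time (a new reading comes with each control period).
- viewer.read_camera(name): name is "scene" or "side" or "wrist"; returns (picture, depth): 420x560x3 uint8, red, green, blue; 420x560 float32, m along the optical axis (not along the pixel's ray), 0 where there is no reading.
- viewer.get_calibration(name): a dict with "fov_y" (degrees; the focal length in pixels is half the picture's height over the tangent of half this angle, whatever the lens; pixels are square), "cx", "cy" (the principal point, pixels), "extrinsics" (4x4, takes a point from world to camera coordinates); the wrist camera has in their place "hand_eye" (4x4, takes a point from camera to tool coordinates, whose origin is the TCP and whose axes are the flange's). Camera axes: x right, y up, looking along -z (the intrinsics and any distortion apply to the point x, -y, -z); pixel columns grow to the right and rows downward; lengths in m; the calibration is good to about 2 mm. A picture is of the moment at which its call begins: read the wrist's pose just before it. get_calibration takes no time and is no camera call.
- order.close_job(): hands the job in; it is judged then, once.
The state is a dict: "clock": time; "joint_positions": joint angles; "dq": joint speeds; "joint_torque": joint torques, N m; "tcp_pos": TCP position; "orientation": TCP orientation; "wrist_force": force on the tool from outside, world axes, zero at the start; "moment": the same for the moment, N m; "width": finger opening in m; "grip_force": force on a finger pad.
Only numpy, scipy, OpenCV 4.12 (cv2) and the standard library are available. Lean on these libraries where they do the work, as an engineer would, in place of code of your own. Each camera call takes 0.05 s, during which the arm holds its last target. There are 200 camera calls.

## Working session

There is one attempt and no reset: what is moved stays moved. The work goes in short steps, Python scripts to look and compute and a tool call to move; the robot and the scene stay as the last step left them, time stands still between calls to the robot, and variables do not carry over. Pictures are saved under pics/ and viewed, at most 10 in all, crops included, and the job is handed in when it is done.

Besides the shell and the picture viewer there is one more tool, called as a command line: name --argument value ..., lists and objects as JSON in quotes. send_rows: Moves the arm, as the interface text tells. Its arguments: {"type":"object","properties":{"motion":{"type":"array","items":{"type":"array"}},"squeeze":{"type":"number"}},"required":["motion"]}

```bash
ls; mkdir -p pics
python3 - <<'E'
from cell import status, viewer, order
import cv2,numpy as np
print(status.observe())
ims=[]
for n in ["scene","side","wrist"]:
    p,d=viewer.read_camera(n); np.savez(f'{n}.npz',p=p,d=d); cv2.imwrite(f'pics/{n}.png',p[:,:,::-1]); print(n,viewer.get_calibration(n))
E
```

```text
pics
{'clock': 0.0, 'joint_positions': array([-3.76887693, 36.05680696,  2.20391675, 86.99392471, -1.54636652,
       57.08373858, -1.14652743]), 'dq': array([ 0.09203243,  0.06248618,  0.03963991, -0.04327183,  0.00990395,
        0.0461585 ,  0.02037276]), 'joint_torque': array([ 1.05774864e-04, -5.49729431e+01,  1.14371493e+00, -1.86633307e+01,
       -5.21096285e-02,  2.37884105e-02,  1.36332897e-04]), 'tcp_pos': array([ 6.49352253e-01, -1.46792032e-06,  2.04589996e-01]), 'orientation': array([-1.79895275e+02,  2.54752677e-03,  8.99974949e+01]), 'wrist_force': array([-0.56445267,  0.79658775, -0.67003033]), 'moment': array([-0.00924753,  0.00998853, -0.04044077]), 'grip_force': 0.0, 'width': 0.09369242210992342}
scene {'fov_y': 57.09500271150619, 'cx': 281.7810761255929, 'cy': 210.70957734502886, 'extrinsics': array([[-0.46880808,  0.88321354,  0.01236217,  0.2976283 ],
       [-0.72807789, -0.39431084,  0.56073304,  0.3893629 ],
       [ 0.50012155,  0.25387556,  0.82790437, -1.34343047],
       [ 0.        ,  0.        ,  0.        ,  1.        ]])}
side {'fov_y': 49.6033004287535, 'cx': 272.3815081528545, 'cy': 209.94995546450997, 'extrinsics': array([[ 0.99548333, -0.09348033,  0.01656402, -0.61935048],
       [ 0.0640923 ,  0.79046301,  0.60914728, -0.02679067],
       [-0.07003653, -0.60533434,  0.79288411, -1.15463731],
       [ 0.        ,  0.        ,  0.        ,  1.        ]])}
wrist {'fov_y': 64.4382999758994, 'cx': 282.96703978698446, 'cy': 211.19454025340355, 'hand_eye': array([[-1.00193585e-03,  9.73704249e-01,  2.27813589e-01,
         6.60561862e-02],
       [ 9.99999248e-01,  8.14478553e-04,  9.16863068e-04,
        -6.82766723e-04],
       [ 7.07204183e-04,  2.27814336e-01, -9.73704333e-01,
        -1.79266488e-01],
       [ 0.00000000e+00,  0.00000000e+00,  0.00000000e+00,
         1.00000000e+00]])}
```

View pics/scene.png

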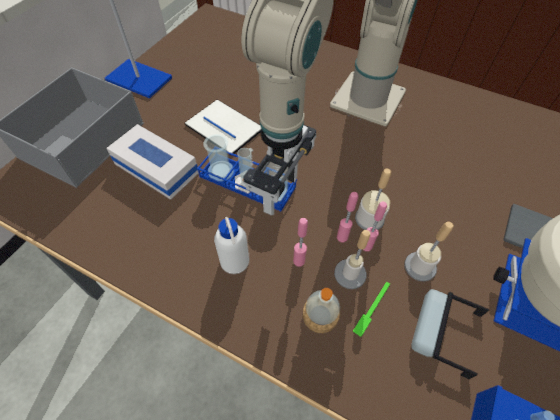

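View pics/side.png

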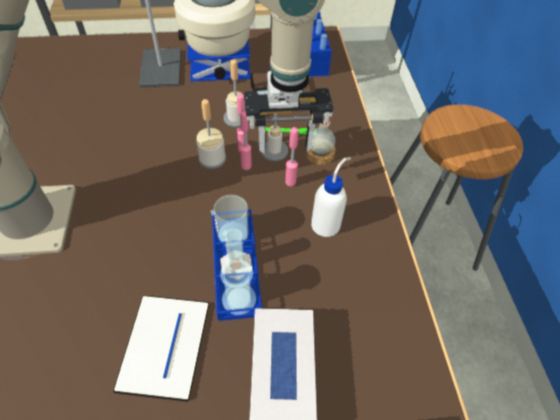

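Side view: rack at about (236,262), with vessels at (230,215), (236,262) and (238,297). The stands are at about (211,150), (235,108) and (274,145), with pink look-alikes between them. I'll enlarge both rack views.

```bash
cat > h.py <<'E'
import numpy as np,cv2
from cell import status, viewer, order
from scipy.spatial.transform import Rotation as Rn
def cal(n):
    c=viewer.get_calibration(n); return 210/np.tan(np.radians(c['fov_y']/2)),c
def ray(n,u,v,tcp=None,ori=None):
    f,c=cal(n); d=np.array([(u-c['cx'])/f,-(v-c['cy'])/f,-1.])
    if n=='wrist':
        H=c['hand_eye']; T=np.eye(4); T[:3,:3]=Rn.from_euler('xyz',ori,degrees=True).as_matrix(); T[:3,3]=tcp; M=T@H
    else: M=np.linalg.inv(c['extrinsics'])
    return M[:3,3],M[:3,:3]@d
def plane(n,u,v,z,*a):
    o,d=ray(n,u,v,*a); return o+d*(z-o[2])/d[2]
def dpt(n,u,v,dep,*a):
    o,d=ray(n,u,v,*a); return o+d*dep
def cloud(n,d,*a):
    v,u=np.mgrid[0:420,0:560]; f,c=cal(n)
    o,_=ray(n,0,0,*a); 
    if n=='wrist':
        T=Rn.from_euler('xyz',a[1],degrees=True).as_matrix()@c['hand_eye'][:3,:3]
    else: T=np.linalg.inv(c['extrinsics'])[:3,:3]
    D=np.stack([(u-c['cx'])/f,-(v-c['cy'])/f,-np.ones(u.shape)],-1)@T.T
    return o+D*d[...,None]
E
python3 - <<'E'
from h import *
a=np.load('side.npz');b=np.load('scene.npz')
x=cv2.resize(a['p'][185:325,195:275],(343,600),interpolation=3)
y=cv2.resize(b['p'][125:215,190:305],(457,358),interpolation=3)
o=np.zeros((600,800,3),np.uint8);o[:,:343]=x;o[:358,343:]=y
cv2.imwrite('pics/crop.png',o[:,:,::-1])
for n,q in(('side',a),('scene',b)):
    P=cloud(n,q['d']); h=cv2.cvtColor(q['p'],cv2.COLOR_RGB2HSV)
    m=cv2.inRange(h,(8,60,120),(22,255,255))
    k,l,s,c=cv2.connectedComponentsWithStats(m)
    for i in range(1,k):
        if s[i,4]>12 :
            z=P[(l==i)&(q['d']>0)]
            print(n,s[i],c[i].round(),np.median(z,0).round(3),z.max(0).round(3))
    m=cv2.inRange(h,(108,150,60),(125,255,255));
    k,l,s,c=cv2.connectedComponentsWithStats(m)
    for i in range(1,k):
        if s[i,4]>100: print('blue',n,s[i],np.median(P[l==i],0).round(3))
E
```

```text
side [  50    0   98   22 1407] [99. 12.] [-0.062  1.372 -0.203] [ 0.158  1.951 -0.18 ]
side [254   3  17  12 162] [261.   9.] [ 0.697  1.357 -0.206] [0.798 1.937 0.571]
side [151   6  25  12 273] [163.  12.] [ 0.236  1.361 -0.205] [0.377 1.419 0.208]
side [ 336   26  133  394 1586] [409. 245.] [ 0.949 -0.153 -0.   ] [1.292 1.862 0.006]
side [137  33  14   1  14] [144.  33.] [0.223 0.84  0.002] [0.248 0.849 0.007]
side [108  34  15   1  15] [115.  34.] [0.12  0.839 0.002] [0.145 0.849 0.008]
side [23 37 14  1 14] [30. 37.] [-0.186  0.839  0.003] [-0.16   0.853  0.006]
side [230  59   8  22 136] [233.  69.] [0.543 0.341 0.181] [0.553 0.558 0.208]
side [225  91   9   9  23] [229.  94.] [0.525 0.45  0.003] [0.538 0.48  0.092]
side [237  91   6   4  16] [239.  92.] [0.555 0.36  0.087] [0.564 0.481 0.198]
side [233  96   4   9  15] [235. 101.] [0.545 0.329 0.082] [0.546 0.34  0.092]
side [200  98  11  24 205] [205. 109.] [0.464 0.178 0.174] [0.476 0.451 0.208]
side [300  98  15   3  36] [308.  99.] [0.692 0.015 0.331] [0.707 0.019 0.336]
side [ 420  105  103   72 5442] [472. 140.] [ 1.339
[... 1197 characters left out ...]
 -0.103 -0.001] [0.956 0.317 0.006]
scene [436 221  18  21 227] [444. 231.] [0.55  0.347 0.181] [0.556 0.394 0.209]
scene [357 230  13  20 166] [363. 239.] [0.654 0.2   0.191] [0.658 0.209 0.208]
scene [321 288  12  13 129] [326. 294.] [0.778 0.177 0.135] [0.789 0.189 0.139]
scene [303 300  37  33 296] [317. 322.] [0.806 0.182 0.023] [0.819 0.219 0.061]
blue scene [ 105   59   67   39 1349] [ 0.311 -0.745  0.016]
blue scene [127 156 136  48 849] [ 0.564 -0.25   0.017]
blue scene [275 182  21  29 197] [ 0.523 -0.046  0.016]
blue scene [219 219  12  20 133] [ 0.765 -0.077  0.171]
blue scene [ 494  238   66  113 2280] [0.575 0.579 0.011]
blue scene [ 472  386   73   34 1629] [0.8   0.555 0.089]
```

View pics/crop.png

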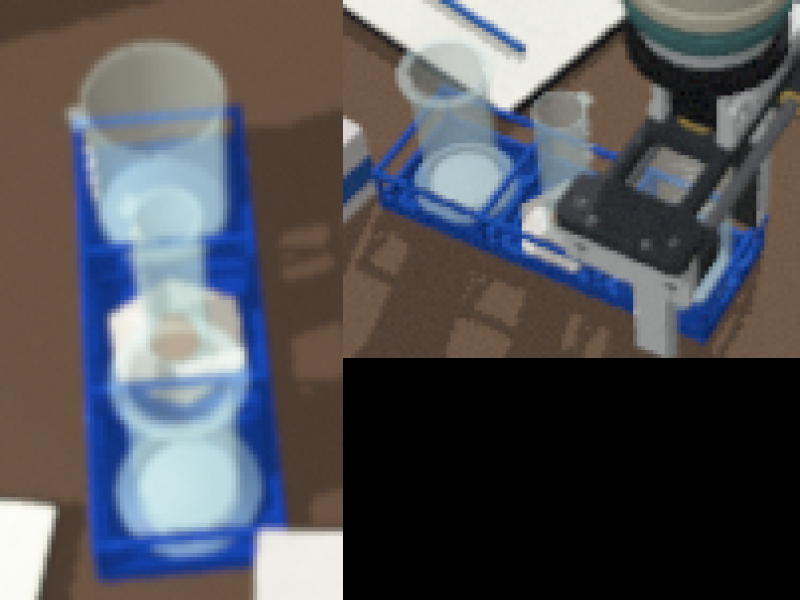

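The stain shows as an orange patch in the foot of the middle vessel (crop 178,345). That vessel is the measuring cylinder: six-sided white foot, narrow. The beaker and jar floors are clear, so I need the slim brush. I'll confirm from above with the wrist camera.

send_rows --motion '[[[0,0,0],[-1,-0.7,-2],6],[[0,0,0],[-3,-2,-6],6],[[0,0,0],[-6,-4,-10],6],[[0,0,0],[-10,-6.5,-13],6],[[0,0,0],[-14,-9.5,-14],6],[[0,0,0],[-18,-12,-14],6],[[0,0,0],[-20,-13.5,-14],6],[[0,0,0],[-20,-13.5,-14],6],[[0,0,0],[-20,-13.5,-14],6],[[0,0,0],[-20,-13.5,-14],6]]'

```text
clock: 1.4
tcp_pos: [0.5158, -0.1984, 0.3455]
orientation: [180.0, -0.0, 90.1]
wrist_force: [-0.2, 0.6, -0.2]
width: 0.0602
grip_force: 0.0
```

Run:
```python
from h import *
s=status.observe(); print(s['clock'],s['tcp_pos'],s['orientation'])
p,d=viewer.read_camera('wrist'); np.savez('w1.npz',p=p,d=d,t=s['tcp_pos'],o=s['orientation'])
cv2.imwrite('pics/w1.png',p[:,:,::-1])
p,d=viewer.read_camera('side'); np.savez('side2.npz',p=p,d=d)
p2,d=viewer.read_camera('scene'); np.savez('scene2.npz',p=p2,d=d)
x=cv2.resize(p[50:200,180:350],(680,600),interpolation=3)
cv2.imwrite('pics/s2.png',x[:,:,::-1])
```

```text
1.4 [ 0.51582719 -0.19841633  0.34552447] [ 1.79983539e+02 -4.15887113e-02  9.01462665e+01]
```

View pics/w1.png

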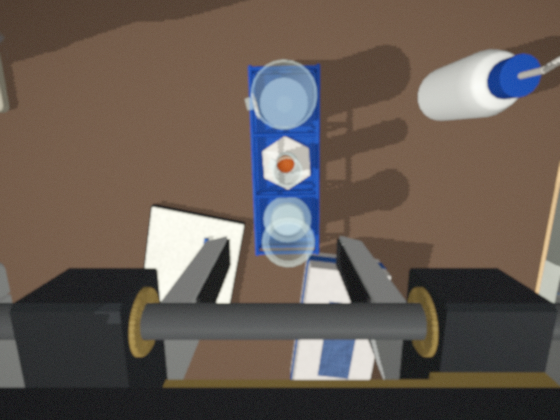

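View pics/s2.png

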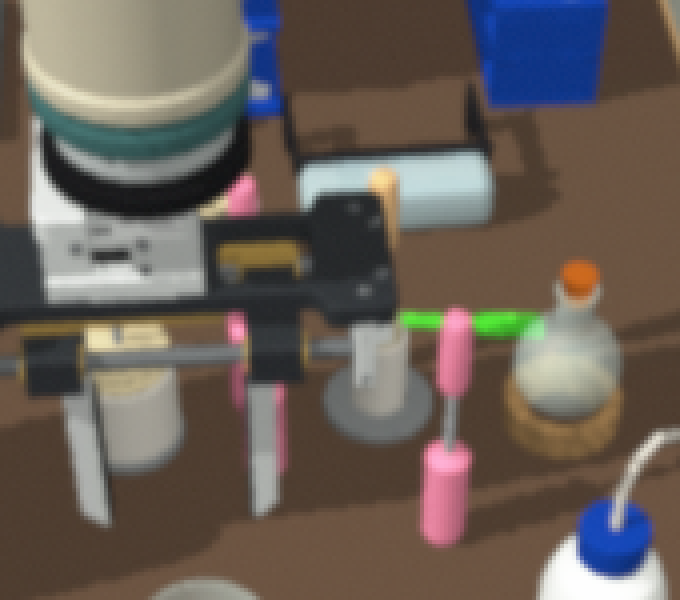

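The wrist view confirms it: stain at (286,166), in the cylinder in the middle compartment. The beaker (285,95) and the jar (289,225) are clean. The side crop shows the slim brush's handle at crop (385,200), with a pink look-alike on its near right. Next I'll measure and hover over the slim brush.

send_rows --motion '[[[0,0,0],[3,1,0],6],[[0,0,0],[7,2.5,0],6],[[0,0,0],[12,4.5,0],6],[[0,0,0],[17,6.5,0],6],[[0,0,0],[22,8,0],6],[[0,0,0],[27,10,0],6],[[0,0,0],[32,11.5,0],6],[[0,0,0],[36,13,0],6],[[0,0,0],[39,13.5,0],6],[[0,0,0],[39,13.5,0],6]]'

```text
clock: 2.8
tcp_pos: [0.6493, 0.1941, 0.3444]
orientation: [-179.9, -0.1, 90.3]
wrist_force: [0.2, 0.5, -0.1]
width: 0.0599
grip_force: 0.0
```

Run:
```python
from h import *
q=np.load('w1.npz');A=(q['t'],q['o']);h=cv2.cvtColor(q['p'],cv2.COLOR_RGB2HSV)
m=cv2.inRange(h,(2,120,120),(20,255,255));m[:140]=0;m[190:]=0;m[:,:260]=0;m[:,315:]=0
v,u=np.nonzero(m);print('stain',len(u),u.mean(),v.mean(),plane('wrist',u.mean(),v.mean(),.018,*A))
P=cloud('wrist',q['d'],*A);print('depth stain',P[v,u].mean(0))
m=cv2.inRange(h,(0,0,150),(180,70,255));m[:130]=0;m[195:]=0;m[:,:250]=0;m[:,320:]=0
c=max(cv2.findContours(m,0,2)[0],key=cv2.contourArea);(x,y),r=cv2.minEnclosingCircle(c);print('foot',x,y,r,[plane('wrist',x,y,z,*A) for z in(.01,.02)])
B=cv2.inRange(h,(108,150,60),(125,255,255));B[:60]=0;B[260:]=0;B[:,:240]=0;B[:,330:]=0
c=np.concatenate(cv2.findContours(B,0,2)[0]);rr=cv2.minAreaRect(c);print('rack',rr,plane('wrist',*rr[0],.03,*A))
s=status.observe(); print(s['clock'],s['tcp_pos'],s['orientation'])
p,d=viewer.read_camera('wrist'); np.savez('w2.npz',p=p,d=d,t=s['tcp_pos'],o=s['orientation'])
cv2.imwrite('pics/w2.png',p[:,:,::-1])
```

```text
stain 167 285.5149700598802 164.8562874251497 [ 0.51864089 -0.17869612  0.018     ]
depth stain [ 0.51863581 -0.17857053  0.01953238]
foot 285.8329772949219 162.57920837402344 26.729848861694336 [array([ 0.519176  , -0.17595003,  0.01      ]), array([ 0.51909347, -0.17510585,  0.02      ])]
rack ((287.6027526855469, 162.57276916503906), (196.8997802734375, 72.65152740478516), 87.01853942871094) [ 0.52162068 -0.1742481   0.03      ]
2.8 [0.64933088 0.19410917 0.34437483] [-1.79905350e+02 -8.62910337e-02  9.03218770e+01]
```

View pics/w2.png

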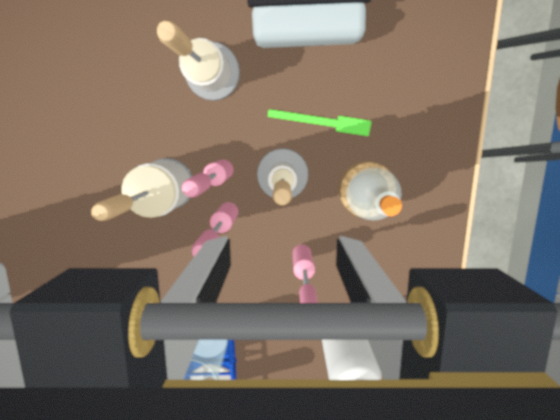

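The slim handle shows at about (282,193) between the fingers, with its cup at (283,175). One pink look-alike is at (303,260), about 7 cm to the −y side, and the others are to the left. Next I'll compute the exact handle axis.

Run:
```python
from h import *
q=np.load('w2.npz');A=(q['t'],q['o']);h=cv2.cvtColor(q['p'],cv2.COLOR_RGB2HSV)
P=cloud('wrist',q['d'],*A)
def rep(n,M,zlo,zhi):
    X=P[M]; X=X[(X[:,2]>zlo)&(X[:,2]<zhi)]
    if len(X): print(n,len(X),'med',np.median(X,0).round(4),'min',X.min(0).round(4),'max',X.max(0).round(4))
roi=np.zeros(h.shape[:2],bool);roi[145:220,255:312]=1
rep('slimtop',roi,.195,.215);rep('handle',roi,.14,.195);rep('cuprim',roi,.06,.09);rep('foot',roi,.004,.03)
hsv=cv2.inRange(h,(5,60,100),(25,255,255))>0
v,u=np.nonzero(hsv&roi);print(u.min(),u.max(),v.min(),v.max(),len(u))
pk=cv2.inRange(h,(160,80,100),(178,255,255))>0
k,l,s,c=cv2.connectedComponentsWithStats(pk.astype(np.uint8))
for i in range(1,k):
    if s[i,4]>80: rep('pink%s'%c[i].round(),l==i,.1,.25)
for n in('side2','scene2'):
    z=np.load(n+'.npz');hh=cv2.cvtColor(z['p'],cv2.COLOR_RGB2HSV);nm=n[:-1]
    P=cloud(nm,z['d'])
    near=(np.hypot(P[...,0]-.519,P[...,1]+.178)<.04)&(z['d']>0)
    m=(cv2.inRange(hh,(2,70,100),(18,255,255))>0)&near
    v,u=np.nonzero(m);
    if len(u): print(n,'stain',len(u),plane(nm,u.mean(),v.mean(),.015),u.mean(),v.mean())
    hd=(cv2.inRange(hh,(8,60,120),(22,255,255))>0)&(np.hypot(P[...,0]-.649,P[...,1]-.2)<.04)&(P[...,2]>.145)
    if hd.any():
        X=P[hd];print(n,'handle',hd.sum(),X.mean(0),X.min(0),X.max(0))
```

```text
slimtop 297 med [0.6462 0.2018 0.2041] min [0.6371 0.1916 0.1952] max [0.6551 0.2096 0.2074]
handle 99 med [0.646  0.2087 0.1756] min [0.6365 0.2022 0.1522] max [0.6557 0.21   0.1944]
cuprim 446 med [0.6458 0.2057 0.0835] min [0.6259 0.1844 0.0613] max [0.6656 0.2183 0.0899]
foot 1226 med [0.6461 0.2102 0.0089] min [0.607  0.1625 0.004 ] max [0.685  0.2373 0.0299]
255 311 145 219 2405
pink[202. 183.] 276 med [0.5629 0.2102 0.1798] min [0.5532 0.1979 0.1146] max [0.5653 0.2163 0.1992]
pink[204. 238.] 187 med [0.562  0.149  0.1719] min [0.5544 0.1407 0.1472] max [0.5704 0.1505 0.1995]
pink[308. 294.] 255 med [0.677  0.0794 0.1702] min [0.6681 0.0724 0.1462] max [0.6865 0.0813 0.1911]
side2 stain 1 [0.55153594 0.22294242 0.015     ] 241.0 143.0
side2 handle 70 [0.64838085 0.19475522 0.18879161] [0.6366938  0.18815364 0.14529024] [0.65581738 0.20367871 0.20822651]
scene2 stain 47 [ 0.51975877 -0.17654091  0.015     ] 246.5744680851064 179.93617021276594
scene2 handle 162 [0.6523825  0.20038781 0.18746574] [0.63999741 0.19075239 0.15073296] [0.65752844 0.20924251 0.20810871]
```

send_rows --motion '[[[0,0,0],[0.2,-0.1,1],6],[[0,0,0],[0.5,-0.3,3],6],[[0,0,0],[0.6,-0.3,5],6],[[0,0,0],[0.6,-0.3,7],6],[[0,0,0],[0.6,-0.3,9],6],[[0,0,0],[0.6,-0.3,10.5],6],[[0,0,0],[0.6,-0.3,11],6],[[0,0,0],[0.6,-0.3,11],6],[[0,0,0],[0.6,-0.3,11],6],[[0,0,0],[0.6,-0.3,11],6]]'

```text
clock: 4.1
tcp_pos: [0.6474, 0.1962, 0.2362]
orientation: [179.9, -0.0, 90.0]
wrist_force: [-0.1, 0.0, 1.2]
width: 0.0599
grip_force: 0.0
```

Run:
```python
from h import *
s=status.observe(); print(s['clock'],s['tcp_pos'],s['orientation'])
A=(s['tcp_pos'],s['orientation'])
p,d=viewer.read_camera('wrist')
P=cloud('wrist',d,*A); M=(np.hypot(P[...,0]-.646,P[...,1]-.2)<.03)&(P[...,2]>.195)&(P[...,2]<.215)
X=P[M];print(M.sum(),np.median(X,0),X.min(0),X.max(0))
p2,d2=viewer.read_camera('side')
h=cv2.cvtColor(p2,cv2.COLOR_RGB2HSV);P=cloud('side',d2)
near=(np.hypot(P[...,0]-.519,P[...,1]+.178)<.04)&(d2>0)
m=(cv2.inRange(h,(0,50,100),(20,255,255))>0)&near
v,u=np.nonzero(m);print(len(u));
if len(u):print(u.mean(),v.mean(),plane('side',u.mean(),v.mean(),.015))
```

```text
4.1 [0.64738754 0.19619223 0.23619755] [ 1.79930615e+02 -2.66294565e-02  8.99983908e+01]
638 [0.64655301 0.20242044 0.20417605] [0.63697264 0.19284576 0.19514148] [0.6561522  0.20983509 0.20664568]
0
```

send_rows --motion '[[[0,0,0],[0.3,0,1],6],[[0,0,0],[0.5,0,3],6],[[0,0,0],[0.5,0,5],6],[[0,0,0],[0.5,0,7],6],[[0,0,0],[0.5,0,7.4],6],[[0,0,0],[0.5,0,7.4],6],[[0,0,0],[0.5,0,7.4],3],[[0,0,0],[0.5,0,7.4],1.5],[[0,0,0],[0.5,0,7.4],1.5],[[0,0,0],[0.5,0,7.4],1.5]]' --squeeze 25

```text
clock: 5.45
tcp_pos: [0.6471, 0.201, 0.1617]
orientation: [180.0, -0.0, 90.0]
wrist_force: [-0.1, -0.9, 0.1]
width: 0.0234
grip_force: 0.0
```

send_rows --motion '[[[0,0,0],[0,0,0],1.5],[[0,0,0],[0,0,0],1.5],[[0,0,0],[0,0,0],1.5],[[0,0,0],[0,0,0],1.5],[[0,0,0],[0,0,-0.5],1.5],[[0,0,0],[0,0,-1],1.5],[[0,0,0],[0,0,-1.5],1.5],[[0,0,0],[0,0,-2],1.5],[[0,0,0],[0,0,-2],1.5],[[0,0,0],[0,0,-2],1.5]]' --squeeze 25

```text
clock: 6.7
tcp_pos: [0.6469, 0.201, 0.1814]
orientation: [-180.0, 0.0, 90.0]
wrist_force: [0.8, -0.4, -0.6]
width: 0.02
grip_force: 25.0
```

send_rows --motion '[[[0,0,0],[0,0,-1],1.5],[[0,0,0],[0,0,-3],1.5],[[0,0,0],[0,0,-6],1.5],[[0,0,0],[0,0,-9],1.5],[[0,0,0],[0,0,-12],1.5],[[0,0,0],[0,0,-15],1.5],[[0,0,0],[0,0,-18],1.5],[[0,0,0],[0,0,-19.5],1.5],[[0,0,0],[0,0,-20],1.5],[[0,0,0],[0,0,-20],1.5]]'

```text
clock: 7.95
tcp_pos: [0.6467, 0.2009, 0.3808]
orientation: [-179.9, 0.0, 90.0]
wrist_force: [0.6, 0.1, -1.5]
width: 0.0194
grip_force: 25.0
```

send_rows --motion '[[[0,0,0],[-1,-0.3,0],1.5],[[0,0,0],[-4,-1.5,0],1.5],[[0,0,0],[-8,-3,0],1.5],[[0,0,0],[-13,-4.5,0],1.5],[[0,0,0],[-18,-6,0],1.5],[[0,0,0],[-23,-8,0],1.5],[[0,0,0],[-28,-9.5,0],1.5],[[0,0,0],[-33,-11,0],1.5],[[0,0,0],[-37,-12.5,0],1.5],[[0,0,0],[-37.8,-12.8,0],1.5]]'

```text
clock: 9.2
tcp_pos: [0.5165, -0.1812, 0.381]
orientation: [-179.9, 0.1, 89.6]
wrist_force: [-1.0, 0.0, -1.2]
width: 0.0196
grip_force: 25.0
```

send_rows --motion '[[[0,0,0],[0,0,0],1.5],[[0,0,0],[0,0,0],1.5],[[0,0,0],[0,0,1],1.5],[[0,0,0],[0,0,2],1.5],[[0,0,0],[0,0,3],1.5],[[0,0,0],[0,0,4],1.5],[[0,0,0],[0,0,5],1.5],[[0,0,0],[0,0,6],1.5],[[0,0,0],[0,0,6],1.5],[[0,0,0],[0,0,6],1.5]]'

```text
clock: 10.45
tcp_pos: [0.5192, -0.1771, 0.3217]
orientation: [180.0, 0.0, 90.0]
wrist_force: [0.4, -0.0, -0.7]
width: 0.0195
grip_force: 25.0
```

Run:
```python
from h import *
s=status.observe(); print(s['clock'],s['tcp_pos'],s['orientation'])
o=np.zeros((600,800,3),np.uint8)
for i,n in enumerate(['side','scene']):
    p,d=viewer.read_camera(n); np.savez(n+'3.npz',p=p,d=d)
    t=np.array([.519,-.178,.15,1.]);f,c=cal(n);e=c['extrinsics']@t;u=c['cx']-f*e[0]/e[2];v=c['cy']+f*e[1]/e[2]
    u,v=int(u),int(v);print(n,u,v); k=p[v-75:v+75,u-50:u+50]; o[:,i*400:i*400+400]=cv2.resize(k,(400,600),interpolation=3)
cv2.imwrite('pics/c3.png',o[:,:,::-1])
```

```text
10.45 [ 0.5192249  -0.17706548  0.32170496] [1.79970319e+02 5.86104845e-03 8.99957825e+01]
side 232 230
scene 242 147
```

View pics/c3.png

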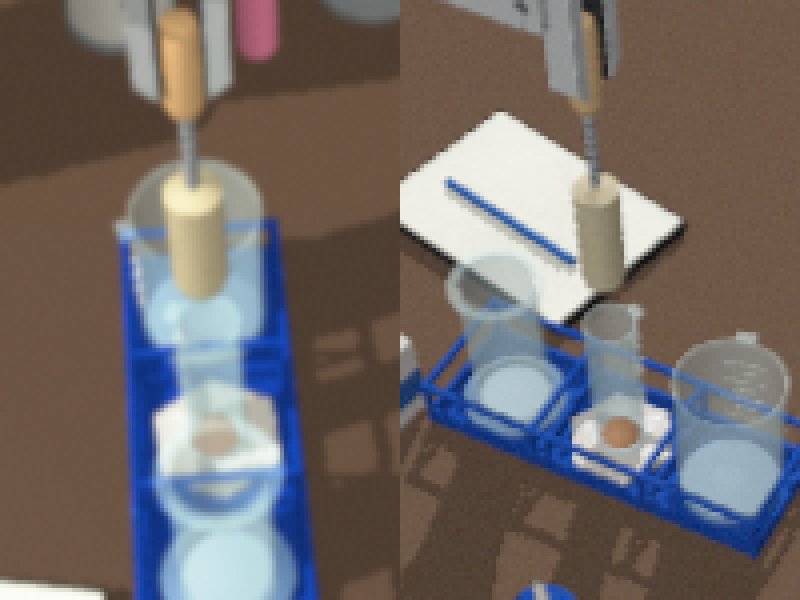

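In both views the head hangs just above the cylinder's mouth. Side: tip (232,226), rim centre (234.5,235.5). Scene: tip (242.5,141.5), rim centre (245,152). Triangulating both.

```bash
cat >> h.py <<'E'
def tri(a,b):
    (o1,d1),(o2,d2)=ray('side',*a),ray('scene',*b)
    t=np.linalg.lstsq(np.stack([d1,-d2],1),o2-o1,rcond=None)[0]
    p,q=o1+t[0]*d1,o2+t[1]*d2; return ((p+q)/2).round(4),np.linalg.norm(p-q).round(4)
E
python3 - <<'E'
from h import *
print('tip',tri((232,225.8),(242.3,141)),'rim',tri((234.5,235.5),(245,152)))
for z,n in((.167,'tip'),(.129,'rim')):
    print(n,plane('side',*((232,225.8) if n=='tip' else (234.5,235.5)),z),plane('scene',*((242.3,141) if n=='tip' else (245,152)),z))
# head outline fits: cream mask
for n in('side','scene'):
    q=np.load(n+'3.npz');P=cloud(n,q['d']);h=cv2.cvtColor(q['p'],cv2.COLOR_RGB2HSV)
    M=(np.hypot(P[...,0]-.519,P[...,1]+.178)<.035)&(P[...,2]>.15)&(P[...,2]<.32)&(q['d']>0)
    for a in np.arange(.165,.32,.02):
        m=M&(P[...,2]>a)&(P[...,2]<a+.02)
        if m.any():
            X=P[m]; print(n,a.round(3),m.sum(),((X.min(0)+X.max(0))/2).round(4),(np.ptp(X,axis=0)/2).round(3))
E
```

```text
tip (array([ 0.5174, -0.1799,  0.1692]), np.float64(0.0011)) rim (array([ 0.5189, -0.1761,  0.1297]), np.float64(0.0055))
tip [ 0.51777379 -0.17871387  0.167     ] [ 0.51499351 -0.18102327  0.167     ]
rim [ 0.52116404 -0.17757491  0.129     ] [ 0.51544371 -0.17560522  0.129     ]
side 0.165 50 [ 0.5173 -0.1839  0.1761] [0.014 0.009 0.009]
side 0.185 87 [ 0.5177 -0.1838  0.1949] [0.014 0.009 0.01 ]
side 0.205 79 [ 0.5182 -0.1842  0.2152] [0.014 0.009 0.01 ]
side 0.225 97 [ 0.5179 -0.1786  0.235 ] [0.014 0.014 0.01 ]
side 0.245 127 [ 0.5181 -0.1791  0.2544] [0.014 0.014 0.009]
side 0.265 24 [ 0.518  -0.1793  0.2759] [0.004 0.002 0.009]
side 0.285 22 [ 0.518  -0.1795  0.2928] [0.003 0.003 0.007]
side 0.305 41 [ 0.5183 -0.1834  0.3128] [0.009 0.005 0.007]
scene 0.165 39 [ 0.5221 -0.1754  0.1768] [0.012 0.012 0.007]
scene 0.185 70 [ 0.5209 -0.1773  0.1952] [0.013 0.014 0.01 ]
scene 0.205 64 [ 0.5227 -0.1779  0.2153] [0.012 0.014 0.01 ]
scene 0.225 71 [ 0.5235 -0.1758  0.2346] [0.011 0.013 0.01 ]
scene 0.245 89 [ 0.519  -0.1787  0.2548] [0.015 0.014 0.009]
scene 0.265 20 [ 0.5202 -0.1773  0.2746] [0.003 0.003 0.009]
scene 0.285 21 [ 0.5194 -0.1778  0.2937] [0.004 0.004 0.008]
scene 0.305 33 [ 0.5217 -0.176   0.3135] [0.007 0.008 0.006]
```

Run:
```python
from h import *
print(tri((235.75,263.75),(247.25,180)),plane('side',235.75,263.75,.0155),plane('scene',247.25,180,.0155))
```

```text
(array([ 0.5174, -0.1769,  0.011 ]), np.float64(0.002)) [ 0.51837238 -0.18026412  0.0155    ] [ 0.51935878 -0.17447434  0.0155    ]
```

send_rows --motion '[[[0,0,0],[0.1,0.1,0],1.5],[[0,0,0],[0.2,0.1,1],1.5],[[0,0,0],[0.2,0.1,2],1.5],[[0,0,0],[0.2,0.1,3],1.5],[[0,0,0],[0.2,0.1,4],1.5],[[0,0,0],[0.2,0.1,4.5],1.5],[[0,0,0],[0.2,0.1,5],1.5],[[0,0,0],[0.2,0.1,5.5],1.5],[[0,0,0],[0.2,0.1,5.5],1.5],[[0,0,0],[0.2,0.1,5.5],1.5]]'

```text
clock: 11.8
tcp_pos: [0.5202, -0.175, 0.2667]
orientation: [180.0, 0.0, 90.0]
wrist_force: [0.8, 0.0, -0.8]
width: 0.0193
grip_force: 25.0
```

Run:
```python
from h import *
s=status.observe(); print(s['clock'],s['tcp_pos'],s['wrist_force'],s['moment'])
o=np.zeros((600,800,3),np.uint8)
for i,(n,u,v) in enumerate([('side',232,230),('scene',242,147)]):
    p,d=viewer.read_camera(n); o[:,i*400:i*400+400]=cv2.resize(p[v-75:v+75,u-50:u+50],(400,600),interpolation=3)
cv2.imwrite('pics/c4.png',o[:,:,::-1])
```

```text
11.8 [ 0.52017129 -0.1750214   0.26669429] [ 0.75002247  0.04075294 -0.75301112] [-0.02644202  0.00392961  0.02975378]
```

View pics/c4.png

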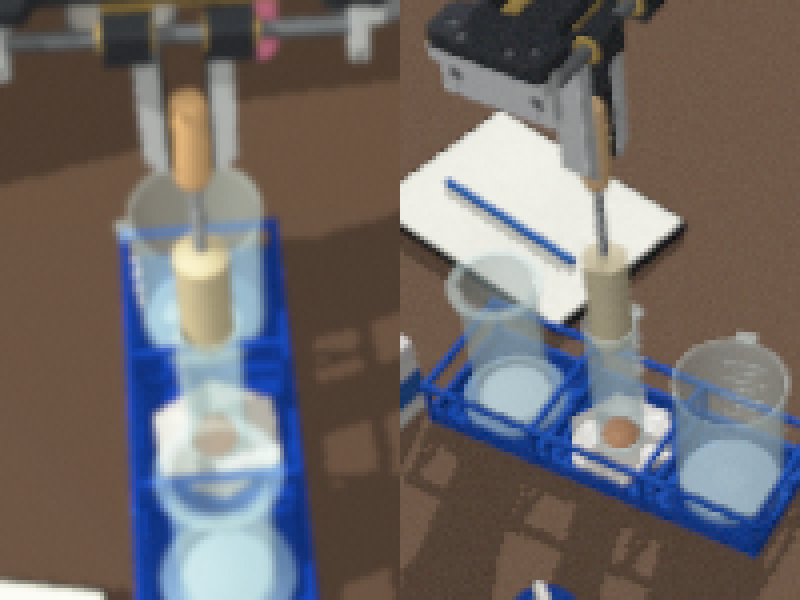

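The tip is about 17 mm inside the mouth without contact force. The cylinder centre is slightly right of the head in both views (side 212 vs 206, scene 612 vs 607 crop px), so I'll nudge and go down.

send_rows --motion '[[[0,0,0],[0.2,0.1,0.5],1.5],[[0,0,0],[0.2,0.1,1.5],1.5],[[0,0,0],[0.2,0.1,3],1.5],[[0,0,0],[0.2,0.1,4.5],1.5],[[0,0,0],[0.2,0.1,6],1.5],[[0,0,0],[0.2,0.1,7.5],1.5],[[0,0,0],[0.2,0.1,8.5],1.5],[[0,0,0],[0.2,0.1,8.8],1.5],[[0,0,0],[0.2,0.1,8.8],1.5],[[0,0,0],[0.2,0.1,8.8],1.5]]'

```text
clock: 13.15
tcp_pos: [0.5214, -0.1731, 0.179]
orientation: [179.9, 0.0, 90.0]
wrist_force: [0.1, 1.5, -0.7]
width: 0.0196
grip_force: 25.0
```

send_rows --motion '[[[0,0,0],[0,0,0.3],1.5],[[0,0,0],[0,0,0.6],1.5],[[0,0,0],[0,0,0.9],1.5],[[0,0,0],[0,0,1.1],1.5],[[0,0,0],[0,0,1.1],1.5],[[0,0,0],[0,0,1.1],1.5],[[0,0,0],[0,0,1.1],1.5],[[0,0,0],[0,0,1.1],1.5],[[0,0,0],[0,0,1.1],1.5],[[0,0,0],[0,0,1.1],1.5]]'

```text
clock: 14.4
tcp_pos: [0.521, -0.173, 0.1675]
orientation: [180.0, -0.0, 90.0]
wrist_force: [0.5, -0.3, -0.6]
width: 0.0194
grip_force: 25.0
```

Run:
```python
from h import *
s=status.observe(); print(s['clock'],s['tcp_pos'],s['wrist_force'],s['moment'])
o=np.zeros((600,800,3),np.uint8)
for i,(n,u,v) in enumerate([('side',232,230),('scene',242,147)]):
    p,d=viewer.read_camera(n); o[:,i*400:i*400+400]=cv2.resize(p[v-75:v+75,u-50:u+50],(400,600),interpolation=3)
cv2.imwrite('pics/c5.png',o[:,:,::-1])
```

```text
14.4 [ 0.52101878 -0.1729864   0.16749149] [ 0.45081717 -0.28198869 -0.59002068] [ 0.01047452  0.02832163 -0.04341599]
```

View pics/c5.png

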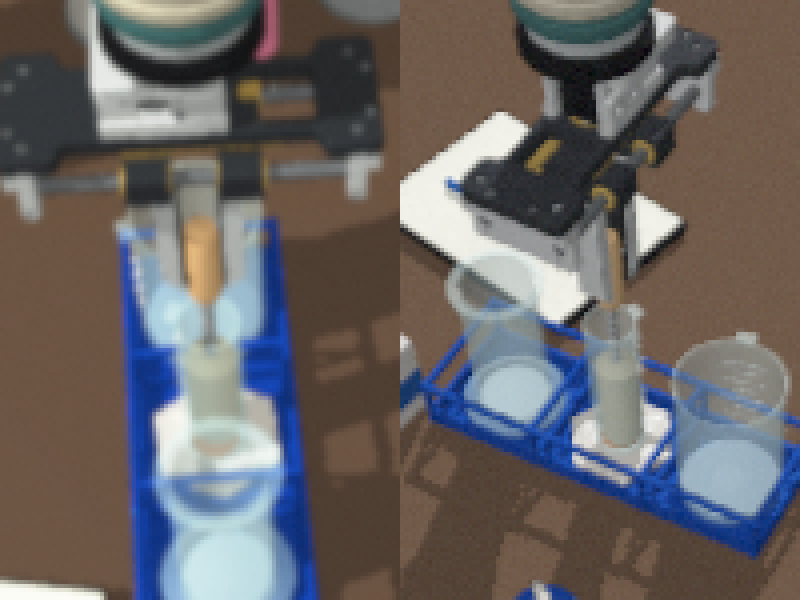

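The head is centred and at the bottom, around the stain, and no contact force shows. Now the strokes: 8 cm up, back down, twice more, ending up.

send_rows --motion '[[[0,0,0],[0,0,-1.5],1.5],[[0,0,0],[0,0,-3.5],1.5],[[0,0,0],[0,0,-5.5],1.5],[[0,0,0],[0,0,-7.5],1.5],[[0,0,0],[0,0,-8],1.5],[[0,0,0],[0,0,-8],1.5],[[0,0,0],[0,0,-8],1.5],[[0,0,0],[0,0,-7],1.5],[[0,0,0],[0,0,-5.5],1.5],[[0,0,0],[0,0,-4],1.5]]'

```text
clock: 15.75
tcp_pos: [0.5205, -0.1728, 0.2058]
orientation: [-179.9, -0.0, 90.0]
wrist_force: [1.0, 0.7, -1.3]
width: 0.0194
grip_force: 25.0
```

send_rows --motion '[[[0,0,0],[0,0,1.5],1.5],[[0,0,0],[0,0,3],1.5],[[0,0,0],[0,0,3.8],1.5],[[0,0,0],[0,0,4.1],1.5],[[0,0,0],[0,0,4.1],1.5],[[0,0,0],[0,0,4.1],1.5],[[0,0,0],[0,0,4.1],1.5],[[0,0,0],[0,0,4.1],1.5],[[0,0,0],[0,0,4.1],1.5],[[0,0,0],[0,0,4.1],1.5]]'

```text
clock: 17.0
tcp_pos: [0.521, -0.173, 0.1665]
orientation: [180.0, -0.0, 90.0]
wrist_force: [-0.2, 0.1, -0.9]
width: 0.0192
grip_force: 25.0
```

send_rows --motion '[[[0,0,0],[0,0,-1.5],1.5],[[0,0,0],[0,0,-3.5],1.5],[[0,0,0],[0,0,-5.5],1.5],[[0,0,0],[0,0,-7.5],1.5],[[0,0,0],[0,0,-8],1.5],[[0,0,0],[0,0,-8],1.5],[[0,0,0],[0,0,-8],1.5],[[0,0,0],[0,0,-7],1.5],[[0,0,0],[0,0,-5.5],1.5],[[0,0,0],[0,0,-4],1.5]]'

```text
clock: 18.25
tcp_pos: [0.5205, -0.1728, 0.2048]
orientation: [-179.9, -0.0, 90.0]
wrist_force: [-0.6, -0.5, -0.1]
width: 0.0195
grip_force: 25.0
```

send_rows --motion '[[[0,0,0],[0,0,1.5],1.5],[[0,0,0],[0,0,3],1.5],[[0,0,0],[0,0,3.8],1.5],[[0,0,0],[0,0,4],1.5],[[0,0,0],[0,0,4],1.5],[[0,0,0],[0,0,4],1.5],[[0,0,0],[0,0,4],1.5],[[0,0,0],[0,0,4],1.5],[[0,0,0],[0,0,4],1.5],[[0,0,0],[0,0,4],1.5]]'

```text
clock: 19.5
tcp_pos: [0.521, -0.173, 0.1665]
orientation: [180.0, -0.0, 90.0]
wrist_force: [0.9, -0.5, -0.7]
width: 0.0194
grip_force: 25.0
```

send_rows --motion '[[[0,0,0],[0,0,-1.5],1.5],[[0,0,0],[0,0,-3.5],1.5],[[0,0,0],[0,0,-5.5],1.5],[[0,0,0],[0,0,-7.5],1.5],[[0,0,0],[0,0,-8],1.5],[[0,0,0],[0,0,-8],1.5],[[0,0,0],[0,0,-8],1.5],[[0,0,0],[0,0,-8],1.5],[[0,0,0],[0,0,-8],1.5],[[0,0,0],[0,0,-8],1.5]]'

```text
clock: 20.75
tcp_pos: [0.5209, -0.173, 0.2463]
orientation: [-180.0, -0.0, 90.0]
wrist_force: [-1.5, 0.0, -0.8]
width: 0.0195
grip_force: 25.0
```

send_rows --motion '[[[0,0,0],[0,0,-1],1.5],[[0,0,0],[0,0,-2.5],1.5],[[0,0,0],[0,0,-4.5],1.5],[[0,0,0],[0,0,-6.5],1.5],[[0,0,0],[0,0,-8.5],1.5],[[0,0,0],[0,0,-10.5],1.5],[[0,0,0],[0,0,-12.5],1.5],[[0,0,0],[0,0,-13.5],1.5],[[0,0,0],[0,0,-13.5],1.5],[[0,0,0],[0,0,-13.5],1.5]]'

```text
clock: 22.0
tcp_pos: [0.5206, -0.1728, 0.3809]
orientation: [-179.9, -0.0, 90.0]
wrist_force: [-0.1, 0.5, -1.0]
width: 0.0193
grip_force: 25.0
```

send_rows --motion '[[[0,0,0],[1,0.3,0],1.5],[[0,0,0],[4,1.5,0],1.5],[[0,0,0],[8,3,0],1.5],[[0,0,0],[13,4.5,0],1.5],[[0,0,0],[18,6,0],1.5],[[0,0,0],[23,8,0],1.5],[[0,0,0],[28,9.5,0],1.5],[[0,0,0],[33,11,0],1.5],[[0,0,0],[36.5,12.4,0],1.5],[[0,0,0],[37.4,12.6,0],1.5]]'

```text
clock: 23.25
tcp_pos: [0.6463, 0.2053, 0.3797]
orientation: [-179.8, -0.1, 90.3]
wrist_force: [-0.2, 0.2, -1.1]
width: 0.0195
grip_force: 25.0
```

send_rows --motion '[[[0,0,0],[0,0,0],1.5],[[0,0,0],[0,0,0],1.5],[[0,0,0],[0,0,2],1.5],[[0,0,0],[0,0,4],1.5],[[0,0,0],[0,0,6],1.5],[[0,0,0],[0,0,8],1.5],[[0,0,0],[0,0,10],1.5],[[0,0,0],[0,0,11.5],1.5],[[0,0,0],[0,0,12],1.5],[[0,0,0],[0,0,12],1.5]]'

```text
clock: 24.5
tcp_pos: [0.6472, 0.2007, 0.2617]
orientation: [180.0, 0.0, 90.0]
wrist_force: [0.4, 0.5, -0.8]
width: 0.0193
grip_force: 25.0
```

send_rows --motion '[[[0,0,0],[0,0,1],1.5],[[0,0,0],[0,0,2.5],1.5],[[0,0,0],[0,0,4],1.5],[[0,0,0],[0,0,5.5],1.5],[[0,0,0],[0,0,7],1.5],[[0,0,0],[0,0,8.5],1.5],[[0,0,0],[0,0,9.5],1.5],[[0,0,0],[0,0,9.8],1.5],[[0,0,0],[0,0,9.8],1.5],[[0,0,0],[0,0,9.8],1.5]]'

```text
clock: 25.75
tcp_pos: [0.6475, 0.2012, 0.1641]
orientation: [179.9, -0.0, 90.0]
wrist_force: [0.4, -0.4, -1.0]
width: 0.0195
grip_force: 25.0
```

Seated to within about 2 mm. Release and retreat.

send_rows --motion '[[[0,0,0],[0,0,0.1],1.5],[[0,0,0],[0,0,0.2],1.5],[[0,0,0],[0,0,0.2],1.5],[[0,0,0],[0,0,0.2],3],[[0,0,0],[0,0,0.2],5],[[0,0,0],[0,0,0.2],6],[[0,0,0],[0,0,0.2],6],[[0,0,0],[0,0,0.2],6],[[0,0,0],[0,0,0.2],6],[[0,0,0],[0,0,0.2],6]]'

```text
clock: 27.0
tcp_pos: [0.647, 0.201, 0.1615]
orientation: [-180.0, -0.0, 90.0]
wrist_force: [-0.3, -1.1, -0.1]
width: 0.0601
grip_force: 0.0
```

send_rows --motion '[[[0,0,0],[0,0,-1],6],[[0,0,0],[0,0,-3],6],[[0,0,0],[0,0,-6],6],[[0,0,0],[0,0,-9],6],[[0,0,0],[0,0,-12],6],[[0,0,0],[0,0,-15],6],[[0,0,0],[0,0,-17],6],[[0,0,0],[0,0,-18],6],[[0,0,0],[0,0,-18],6],[[0,0,0],[0,0,-18],6]]'

```text
clock: 28.25
tcp_pos: [0.6465, 0.2009, 0.3405]
orientation: [-179.9, 0.0, 90.0]
wrist_force: [-0.4, 0.1, -0.3]
width: 0.0604
grip_force: 0.0
```

Run:
```python
from h import *
s=status.observe(); print(s['clock'],s['tcp_pos'],s['width'])
A=(s['tcp_pos'],s['orientation'])
p,d=viewer.read_camera('wrist');cv2.imwrite('pics/w9.png',p[:,:,::-1])
P=cloud('wrist',d,*A); M=(np.hypot(P[...,0]-.646,P[...,1]-.2)<.03)&(P[...,2]>.195)&(P[...,2]<.22)
X=P[M];print(M.sum(),np.median(X,0),X.min(0),X.max(0))
```

```text
28.25 [0.64651864 0.20085993 0.34047178] 0.06041946307206629
305 [0.64535643 0.20196981 0.20404506] [0.6363919  0.19271754 0.19559332] [0.65525252 0.2099036  0.2074799 ]
```

View pics/w9.png

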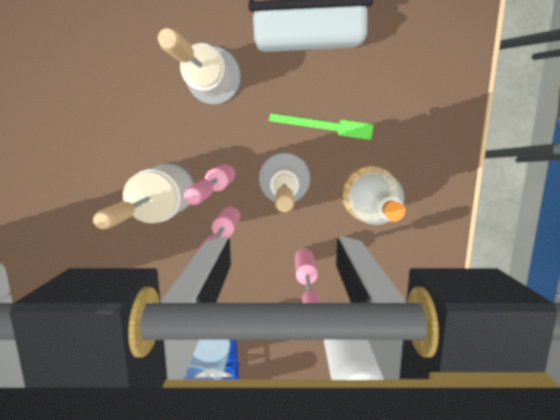

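The slim brush stands upright in its cup at (285,190), with its top at the same height as at the start. Everything else is unchanged, so I'm handing in.

```bash
python3 -c "
from cell import order
print(order.close_job())"
```

```text
the job is handed in; nothing more can be done
None
```

I scrubbed the stained measuring cylinder with the slim brush, three strokes right down and up, stood the brush back upright in its own stand, and handed the job in at about 28 s; no verdict was returned.

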